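# Open the lane gate and pass a shower head through

## Task

Push the counterweighted barrier arm up past its balance point so that it stays raised by itself, then push the shower head that waits just left of the gate along the belt between the two posts of the gate until the whole head is past the posts on the right-hand side. Grip and lift nothing: only push, gently, with the fingers, keep the head flat on the belt, and leave the other things where they are.

Things in the scene. Friction and masses are not known exactly. Their poses are not given: they have to be found in the camera images.
- gate: Lane gate fixed to the belt: two grey posts 240 mm apart (centres), about 200 mm free between. Origin on the belt midway between them, z up; +x points away from the robot (within 15 degrees) to the far hinge post, +y left, where the shower head waits, -y right, where it must go. Foot plates 76 mm in y, 6 mm thick.
- hinge (a point): Hinge axis of the barrier arm, at gate frame (120, 0, 80) mm; the axis lies along the gate's y. The hinge post round it is 40 mm in x, 44 mm in y, 98 mm high.
- rest (a point): Rubber pad in the forked top of the near rest post, at gate frame (-120, 0, 71) mm; the post is 24 mm in x, 40 mm in y, fork 85 mm high. The lowered arm lies in the fork.
- barrier_mid (a point): Point on the arm's underside 180 mm from the hinge axis, at gate frame (-60, 0, 71) mm when the arm is down; moves with the arm. The arm is an aluminium bar 16 mm wide (gate y), 18 mm deep, its axis through the hinge axis, ending in a rubber cap 275 mm from the hinge. Between the posts the space under it is clear (71 mm to the belt). About 2 to 5 N upwards here lifts it.
- weight (a point): Centre of the counterweight, a dark steel cylinder 54 mm diameter, 52 mm long, on an 80 mm crank above and behind the hinge; swings back and down as the arm rises.
- barrier (a joint): Angle of the barrier arm in rad: 0 = level across the lane, in the rest; grows as the near end goes up and away over the hinge post; stop at 1.75 (just beyond upright, leaning away). Balance point about 0.85: below it the arm falls shut, above it the arm goes on slowly by itself (about 1 s) to the stop and stays.
- head: Waiting grey-chrome shower head, loose, about 0.36 kg, standing on its spray face in line with the gate, left of the arm: round disc 125 mm diameter, rim 17 mm high, neck in the middle (42 mm diameter to 63 mm, then 24 mm to 91 mm), so it cannot pass under the lowered arm. Origin at the centre of its underside. Like heads standing along the far edge of the belt are not it.
- nipple_4: Brass double nipple, 40 x 26 x 23 mm, lying loose beside the lane near the rest post, on the head's side; leave it. Origin at the centre of its underside.
- ptfe_2: Blue spool of thread tape, 64 x 55 x 16 mm, lying loose on the far side of the waiting head; leave it. Origin at the centre of its underside.
Mind the look-alikes: they are no part of the job. What is shaped like the head but orange is not meant.

How it is judged:
By the outcome, as a careful person would: the job done as asked, in the order asked, and still so for the second after the job is handed in, with the robot touching nothing.
It also fails if it takes over 64 s, if anything falls off the work surface, if the arm or the gripper's body presses on something with over 40 N, if the wrist force passes 120 N, or if a joint passes its speed limit or range.

## Robot

A 6-joint arm with a two-finger parallel gripper is mounted at the origin on a cart in front of the work surface, level with it; the furniture and walls round the work are solid. World frame = base frame: x ahead of the robot, y to its left, z up, the work surface at z = 0. Lengths are in m, angles in degrees, forces in N, time in s.
With the tool pointing down it reaches from about 0.425 to 0.95 m from the base axis. Payload 14.7 kg.
Tool frame: the origin (TCP) lies midway between the tips of the shut fingers; the grasp point (between the pads) lies 19 mm behind it; x points along the fingers, y is the direction in which the jaws open and shut, and the axes are right-handed (so a half turn about x gives the same grasp; the last joint's range is limited). The gripper opens to 85 mm and grips with 20 to 120 N. Pads are 22 mm wide; open, the fingers measure 114 mm over their backs; the gripper's body (76 mm by 85 mm) begins 54 mm behind the grasp point. The pads swing forward as they close: fully open they stand 13 mm farther back than shut.
Start: joints at [-78.3, 27.513, 91.461, -0, 61.026, -2.67], TCP at [0.161, -0.63, 0.231] pointing down, gripper open.
Joint ranges: [-157.49, 157.49], [-46.99, 117.5], [13.45, 153.17], [-89.5, 269.5], [5.16, 153.95], [-167.48, 167.48]. Speed limits (degrees/s): [108.29, 108.29, 136.94, 172.46, 172.46, 172.46].

## Interface

Orientations are given as [roll, pitch, yaw] about the fixed x, y, z axes, in that order (R = Rz(yaw) Ry(pitch) Rx(roll)).
In Python, from cell import * gives the robot as it stands.
- The arm moves only by the tool step_arm, never from a script. Its argument "deltas" is text: rows parted by semicolons, each of 4 numbers parted by spaces: the shift along the tool's x, y, z in m, then the turn about the tool's x in degrees. A call has 1 to 12 rows; each row shifts and turns the commanded pose from where the row before left it, along the tool's axes as they then stand; what a row does not reach is not made up. A row lasts 1/8 s, in which the tool goes at most 62.5 mm and 10.7 degrees, less where a joint would pass 70% of its speed; a pose out of reach is approached as far as the arm can. A call with a gripper value outside its range is refused whole. "claw" is the closure, from 0 (fully open) to 1 (shut), set as the call begins (left out, the last holds). The fingers move at their own pace and stop on an object; "squeeze" is the grip in N (left out, the last holds). Time passes only in rows, so rows that do not move let the fingers close. It gives the time, the measured TCP pose, the force and the opening at its end, in the units of the state.
- get_obs(): the state, without advancing time (a new reading comes with each control period).
- read_camera(name): name is "side" or "top"; returns the picture (420x560x3 uint8, blue, green, red); there is no depth.
- camera_model(name): a dict with "camera_matrix" (3x3 intrinsics, pixels), "distortion" ([k1, k2, p1, p2, k3] as OpenCV has them; the pictures are not rectified), "rvec" (rotation vector, rad) and "tvec" (3), from world to camera coordinates, as OpenCV has them. Camera axes: x right, y down, z forward; pixel columns grow to the right and rows downward; lengths in m; the calibration is good to about 2 mm. A picture is of the moment at which its call begins. camera_model takes no time and is no camera call.
- close_job(): hands the job in, once; it reports no verdict.
The state is a dict: "t": time; "q": joint angles; "dq": joint speeds; "effort": joint torques, N m; "tool_pos": TCP position; "eef_rot": TCP orientation; "contact_force": force on the tool from outside, world axes, zero at the start; "torque": the same for the moment, N m; "finger_gap": finger opening in m.
Only numpy, scipy, OpenCV 4.12 (cv2) and the standard library are available. Lean on these libraries where they do the work, as an engineer would, in place of code of your own. Each camera call takes 0.05 s, during which the arm holds its last target.

## Working session

There is one attempt and no reset: what is moved stays moved. The work goes in short steps, Python scripts to look and compute and a tool call to move; the robot and the scene stay as the last step left them, time stands still between calls to the robot, and variables do not carry over. Pictures are saved under pics/ and viewed, and the job is handed in when it is done.

Besides the shell and the picture viewer there is one more tool, called after "Emit:" by a JSON object that holds its "api" and its "payload". step_arm: Moves the arm, as the interface text tells. Its arguments: {"type":"object","properties":{"deltas":{"type":"string"},"claw":{"type":"number"},"squeeze":{"type":"number"}},"required":["deltas"]}

```bash
mkdir -p pics; ls; python3 - <<'E'
from cell import *
import cv2
o=get_obs();print(o)
for n in ("side","top"):
    cv2.imwrite(f"pics/{n}0.png",read_camera(n)); m=camera_model(n); print(n,m)
E
```

```text
pics
{'t': 0.0, 'q': array([-7.83003021e+01,  2.75485358e+01,  9.14950144e+01,  2.56179501e-03,
        6.10270089e+01, -2.66930748e+00]), 'dq': array([-0.11798343, -0.03618207,  0.02808636, -0.0440642 , -0.06338446,
       -0.00551184]), 'effort': array([-1.00128775e-03, -9.50646615e+01, -4.30181694e+01, -1.79662234e-04,
        1.21612719e-02, -4.40052884e-05]), 'tool_pos': array([ 0.16126254, -0.62923488,  0.23067912]), 'eef_rot': array([-94.48735121,  89.92940535,  99.88041189]), 'contact_force': array([ 0.36604338, -0.70620098, -0.80271344]), 'torque': array([-0.0039484 ,  0.03029414, -0.0174429 ]), 'finger_gap': 0.08570847805862275}
side {'camera_matrix': array([[430.27038102,   0.        , 276.6584563 ],
       [  0.        , 430.27038102, 211.97827436],
       [  0.        ,   0.        ,   1.        ]]), 'distortion': array([-0.11372885,  0.        ,  0.        ,  0.        ,  0.        ]), 'rvec': array([ 2.03276598, -0.03683351,  0.03220146]), 'tvec': array([-0.54722549,  0.18735124,  0.73142382])}
top {'camera_matrix': array([[427.44900768,   0.        , 280.43623757],
       [  0.        , 427.44900768, 213.42491036],
       [  0.        ,   0.        ,   1.        ]]), 'distortion': array([0.02812433, 0.        , 0.        , 0.        , 0.        ]), 'rvec': array([ 2.12149359, -2.11692225,  0.1965039 ]), 'tvec': array([0.19926378, 0.56099873, 0.92968401])}
```

View pics/side0.png

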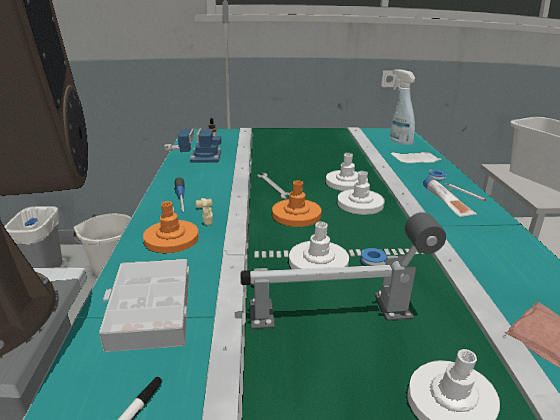

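View pics/top0.png

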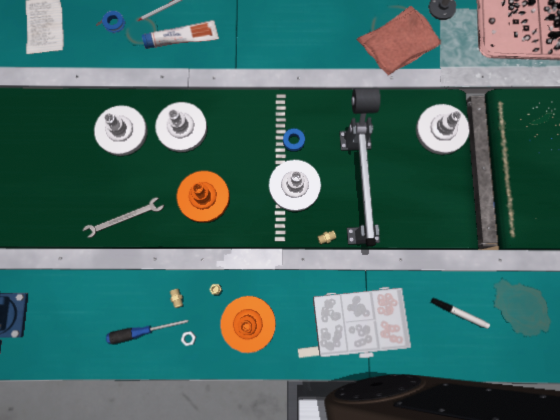

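The side view looks along +y. The waiting head is at about (295,184) in the top image and the arm runs from (365,130) at the hinge to (370,240) at the tip. The nipple is at (327,237), the tape at (293,139), and another white head stands right and far at (442,128).

```bash
cat > h.py <<'E'
import numpy as np, cv2
from cell import *
def ray(n,uv):
    m=camera_model(n);R=cv2.Rodrigues(np.array(m["rvec"]))[0];t=np.array(m["tvec"]).ravel()
    p=cv2.undistortPoints(np.array([[uv]],float),m["camera_matrix"],m["distortion"])[0,0]
    return -R.T@t, R.T@np.array([p[0],p[1],1])
def at(n,uv,z):
    c,d=ray(n,uv); return (c+d*(z-c[2])/d[2])
def proj(n,P):
    m=camera_model(n);return cv2.projectPoints(np.array(P,float).reshape(-1,3),np.array(m["rvec"]),np.array(m["tvec"]),m["camera_matrix"],m["distortion"])[0].reshape(-1,2)
E
python3 - <<'E'
from h import *
im=cv2.imread("pics/top0.png");cv2.imwrite("pics/topc.png",cv2.resize(im[80:260,260:480],None,fx=3.5,fy=3.3,interpolation=cv2.INTER_CUBIC)[:600,:800])
im=cv2.imread("pics/side0.png");cv2.imwrite("pics/sidec.png",cv2.resize(im[200:340,230:460],None,fx=3.4,fy=3.4,interpolation=cv2.INTER_CUBIC))
for n in("side","top"): print(n,ray(n,(280,210)))
print("head",at("top",(295,184),.017),"tip top",at("top",(372,244),.09),"hinge",at("top",(362,130),.098), "nip",at("top",(327,237),.02),"tape",at("top",(293,139),.016),"white",at("top",(442,128),.017))
E
```

```text
side (array([ 0.52041443, -0.5926414 ,  0.49747565]), array([ 0.04692293,  0.89597589, -0.44170907]))
top (array([0.37460212, 0.19508424, 1.01997715]), array([ 0.19691081,  0.00651211, -0.98043305]))
head [0.64029393 0.1656151  0.017     ] tip top [4.86093590e-01 4.75015574e-04 9.00000000e-02] hinge [0.74569262 0.01517301 0.098     ] nip [0.51075948 0.09085113 0.02      ] tape [0.75531647 0.17011904 0.016     ] white [ 0.78298085 -0.19735282  0.017     ]
```

View pics/topc.png

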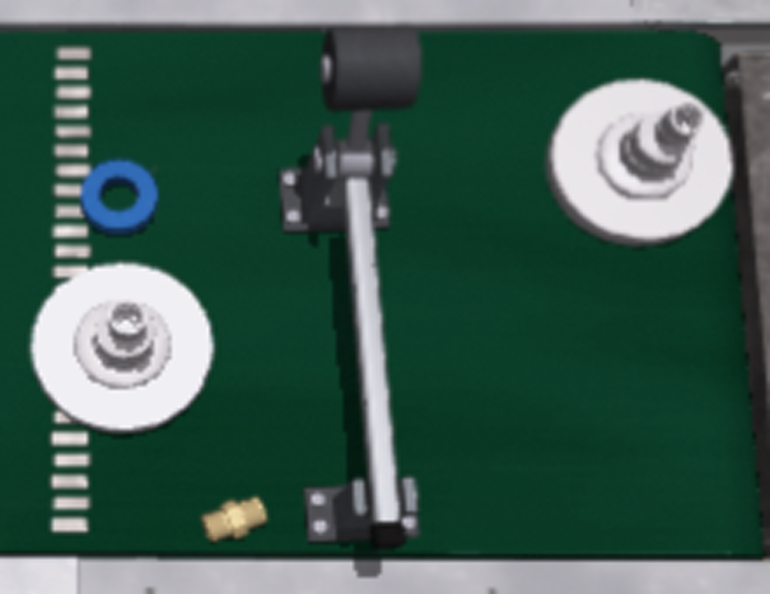

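View pics/sidec.png

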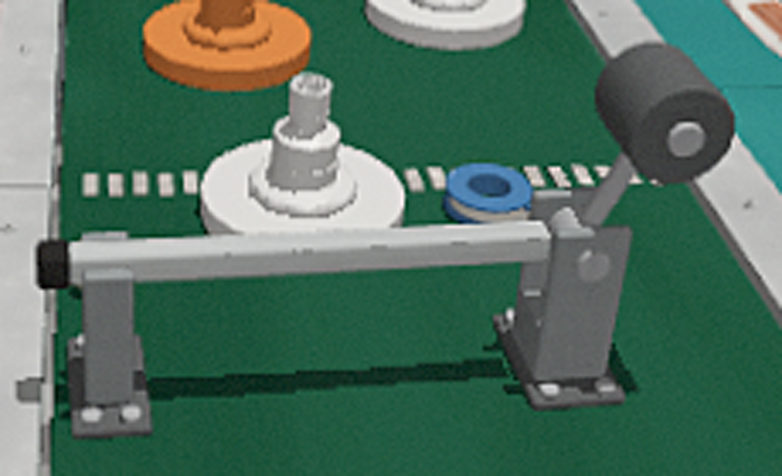

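```bash
cat > fit.py <<'E'
from h import *
from scipy.optimize import least_squares
T=lambda x,y:(260+x/3.5,80+y/3.3)
S=lambda x,y:(230+x/3.4,200+y/3.4)
def pts(p):
    a,b=p[3],p[4]
    return [("side",S(38,265),(-155,0,80)),("side",S(593,262),(120,-24,80)),
    ("side",S(72,436),(-120-a,-38,0)),("side",S(150,430),(-120+a,-38,0)),("side",S(537,405),(120-b,-38,0)),("side",S(625,397),(120+b,-38,0)),
    ("top",T(281,232),(120-b,38,6)),("top",T(285,170),(120+b,38,6)),("top",T(305,488),(-120+a,38,6)),("top",T(308,542),(-120-a,38,6)),
    ("top",T(383,522),(-143,0,89)),("top",T(358,180),(100,0,89))]
def g2w(p,g):
    c,s=np.cos(p[2]),np.sin(p[2]);g=np.array(g,float)/1000
    return np.array([p[0]+c*g[0]-s*g[1],p[1]+s*g[0]+c*g[1],g[2]])
def res(p): return np.concatenate([proj(n,g2w(p,g))[0]-uv for n,uv,g in pts(p)])
r=least_squares(res,[.62,.01,0,25,35],x_scale=[.01,.01,.05,5,5],loss="soft_l1")
if __name__=="__main__":
    print(r.x,np.degrees(r.x[2]));print(np.round(res(r.x).reshape(-1,2),1))
    c,s=np.cos(r.x[2]),np.sin(r.x[2])
    for n,uv,z in(("top",(295,184),.017),("top",(327,237),.01),("top",(293,139),.016),("top",(442,128),.017)):
        w=at(n,uv,z); d=w[:2]-r.x[:2];print(w[:2],np.round([c*d[0]+s*d[1],-s*d[0]+c*d[1]],3))
E
python3 fit.py
```

```text
[6.40821417e-01 9.60985742e-03 5.11255848e-02 1.94544000e+01
 2.38292766e+01] 2.929280233279785
[[-1.1 -0.6]
 [-0.7  0.1]
 [ 0.2  0.6]
 [ 0.2  1.1]
 [-1.3  1.1]
 [-1.3  1.5]
 [ 0.  -2.1]
 [-2.5 -1.4]
 [-0.7 -1.5]
 [-0.3 -1.7]
 [ 1.4  0.4]
 [-0.7 -1. ]]
[0.64029393 0.1656151 ] [0.007 0.156]
[0.51212109 0.08980878] [-0.124  0.087]
[0.75531647 0.17011904] [0.123 0.154]
[ 0.78298085 -0.19735282] [ 0.131 -0.214]
```

```bash
python3 - <<'E'
from fit import *
p=r.x
for f in range(30,95,10):
    a=np.radians(f);C=lambda y:g2w(p,(120+80*np.cos(a),y,80+80*np.sin(a)))
    u=proj("side",C(-26))[0];v=proj("top",C(0))[0]
    print(f,"side",(u-[230,200])*3.4,"top",(v-[260,80])*[3.5,3.3])
E
```

```text
30 side [737.45452438 189.19384351] top [352.81714218  36.25068565]
40 side [726.63385088 170.13998617] top [357.07857092  39.28783405]
50 side [711.40721963 153.6943074 ] top [361.23606418  46.10006263]
60 side [692.15783879 140.46741592] top [365.13933942  56.58359021]
70 side [669.43502795 130.9816767 ] top [368.63915879  70.47284194]
80 side [643.94454027 125.63955836] top [371.59585283  87.33852749]
90 side [616.52725405 124.69544397] top [373.88821878 106.59930425]
```

```bash
cat > rel.py <<'E'
from h import *
from scipy.spatial.transform import Rotation as Ro
P=np.array([.641,.0096,.0512])
def Rm():
    o=get_obs();return o,Ro.from_euler("xyz",o["eef_rot"],degrees=True).as_matrix()
def w(g):
    c,s=np.cos(P[2]),np.sin(P[2]);g=np.array(g,float)/1000
    return np.array([P[0]+c*g[0]-s*g[1],P[1]+s*g[0]+c*g[1],g[2]])
def ing(W):
    c,s=np.cos(P[2]),np.sin(P[2]);d=np.array(W)-[P[0],P[1],0]
    return np.array([c*d[0]+s*d[1],-s*d[0]+c*d[1],d[2]])*1000
E
python3 - <<'E'
from rel import *
o,R=Rm();print(np.round(R,3)); print(o["tool_pos"])
for f in range(62,0,-6):
    a=np.radians(f);C=np.array([120+80*np.cos(a),80+80*np.sin(a)]);Pt=C-27*np.array([np.sin(a),-np.cos(a)])
    g=(Pt[0]-11,68,Pt[1]-13);print(f,np.round(g),np.round(w(g),3))
for f in (62,):
    print(proj("side",w((120+80*np.cos(1.08),-26,150.6))))
E
```

```text
[[-0.     0.248 -0.969]
 [ 0.001 -0.969 -0.248]
 [-1.    -0.001 -0.   ]]
[ 0.16126348 -0.62929645  0.23074832]
62 [123.  68. 150.] [0.76  0.084 0.15 ]
56 [131.  68. 148.] [0.769 0.084 0.148]
50 [140.  68. 146.] [0.777 0.085 0.146]
44 [148.  68. 142.] [0.785 0.085 0.142]
38 [155.  68. 138.] [0.793 0.085 0.138]
32 [163.  68. 132.] [0.8   0.086 0.132]
26 [169.  68. 126.] [0.806 0.086 0.126]
20 [175.  68. 120.] [0.812 0.086 0.12 ]
14 [180.  68. 113.] [0.817 0.087 0.113]
8 [184.  68. 105.] [0.822 0.087 0.105]
2 [188.  68.  97.] [0.825 0.087 0.097]
[[432.50179394 240.6755723 ]]
```

Emit:
{"api": "step_arm", "payload": {"deltas": "0 0 0 5.7;0 0 0 5.7;0 -0.028 -0.026 0;0 -0.028 -0.026 0;0 -0.028 -0.026 0;0 -0.028 -0.026 0;0 -0.028 -0.026 0;0 -0.028 -0.026 0;0 -0.028 -0.026 0;0 -0.028 -0.026 0;0 -0.028 -0.026 0;0 -0.028 -0.026 0", "claw": 0}}

```text
t: 1.6
tool_pos: [0.4071, -0.3354, 0.2311]
eef_rot: [-47.3, 90.0, 135.7]
contact_force: [0.2, 0.3, 0.1]
finger_gap: 0.0853
```

Emit:
{"api": "step_arm", "payload": {"deltas": "0 -0.028 -0.026 0;0 -0.028 -0.026 0;0 -0.028 -0.026 0;0 -0.028 -0.026 0;0 -0.028 -0.026 0;0 -0.028 -0.026 0;0 -0.028 -0.026 0;0 -0.028 -0.026 0;0 -0.028 -0.026 0;0 -0.028 -0.026 0;0 -0.028 -0.026 0;0 -0.028 -0.026 0"}}

```text
t: 3.1
tool_pos: [0.7011, 0.0162, 0.2309]
eef_rot: [-1.0, 90.0, -178.1]
contact_force: [0.2, -0.7, 0.3]
finger_gap: 0.0851
```

```bash
python3 - <<'E'
from rel import *
o,R=Rm();print(o['t'],o['tool_pos'],ing(o['tool_pos']),o['contact_force'],np.round(R,3))
for n in("side","top"): cv2.imwrite(f"pics/{n}1.png",read_camera(n))
E
```

```text
3.1 [0.70114518 0.0162037  0.2308806 ] [ 60.40432674   3.51695862 230.88060319] [ 0.16250923 -0.72363409  0.33853111] [[-0.001  0.052 -0.999]
 [-0.    -0.999 -0.052]
 [-1.    -0.     0.001]]
```

View pics/side1.png

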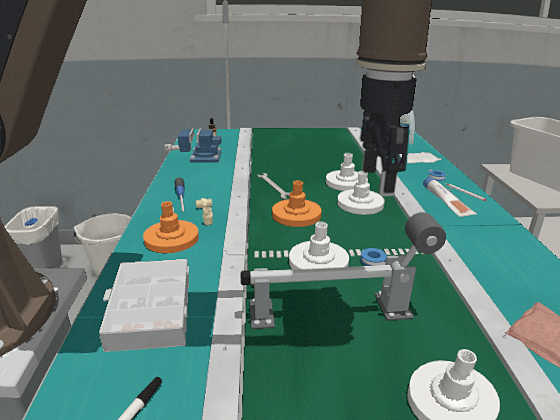

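View pics/top1.png

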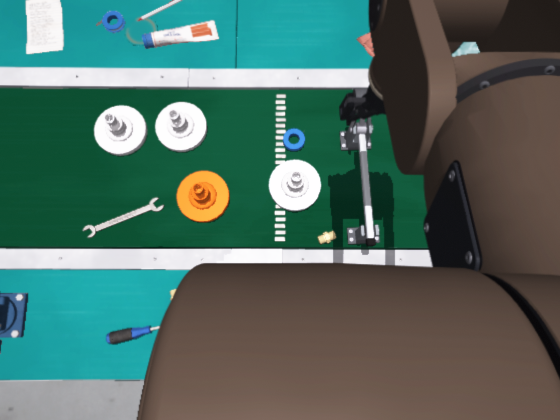

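Emit:
{"api": "step_arm", "payload": {"deltas": "0 -0.022 -0.016 0;0 -0.022 -0.016 0;0 -0.0205 -0.016 0;0.02 0 0 0;0.02 0 0 0;0.02 0 0 0;0.02 0 0 0;0 0 0 0;0 0 0 0"}}

```text
t: 4.32
tool_pos: [0.7456, 0.0819, 0.1517]
eef_rot: [-177.7, 90.0, 5.2]
contact_force: [0.3, 0.3, 0.2]
finger_gap: 0.0853
```

```bash
python3 - <<'E'
from rel import *
o,R=Rm();print(o['t'],ing(o['tool_pos']),o['contact_force'])
im=read_camera("side");cv2.imwrite("pics/side2.png",cv2.resize(im[120:320,300:500],None,fx=3,fy=3))
im=read_camera("top");cv2.imwrite("pics/top2.png",cv2.resize(im[40:240,280:480],None,fx=3,fy=3))
E
```

```text
4.325 [108.15287423  66.8877432  151.74119633] [0.26499997 0.26491036 0.2023631 ]
```

View pics/side2.png

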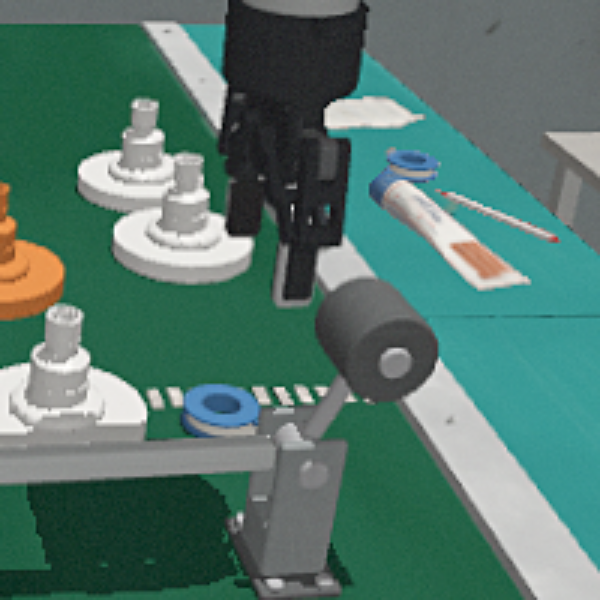

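View pics/top2.png

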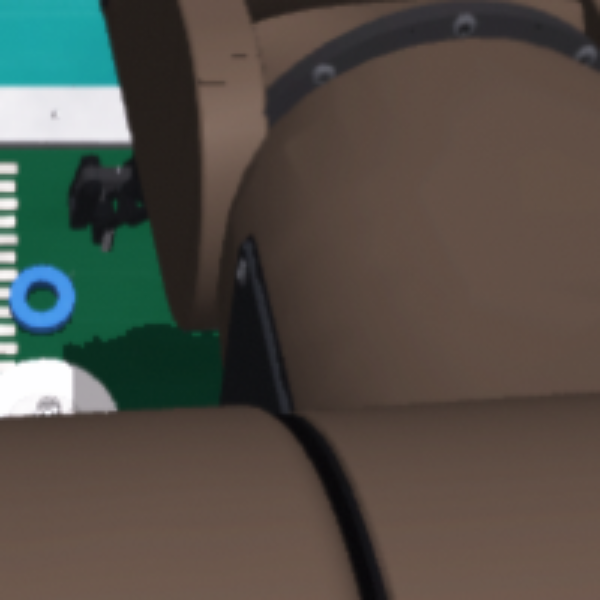

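```bash
python3 - <<'E'
from rel import *
for g in((97,11,165),(119,11,165),(97,11,152),(119,11,152)): print(g,(proj("side",w(g))[0]-[300,120])*3)
E
```

```text
(97, 11, 165) [271.96292933 310.96460879]
(119, 11, 165) [309.75147542 309.42922853]
(97, 11, 152) [269.03936387 331.50595834]
(119, 11, 152) [306.54449145 329.89118949]
```

Emit:
{"api": "step_arm", "payload": {"deltas": "0 0 -0.007 0;0.002 0 -0.007 0;0.001 0 -0.004 0;0.001 0 -0.004 0;0.001 0 -0.004 0;0.001 0 -0.004 0;0.002 0 -0.004 0;0.002 0 -0.004 0;0.002 0 -0.004 0;0.002 0 -0.004 0"}}

```text
t: 5.68
tool_pos: [0.7919, 0.0843, 0.138]
eef_rot: [162.0, 90.0, -15.0]
contact_force: [-2.3, -0.9, 3.9]
finger_gap: 0.0854
```

```bash
python3 - <<'E'
from rel import *
o,R=Rm();print(o['t'],ing(o['tool_pos']),o['contact_force'])
im=read_camera("side");cv2.imwrite("pics/side3.png",cv2.resize(im[120:320,240:500],None,fx=3,fy=3))
E
```

```text
5.675 [154.54797227  66.89135185 137.96096765] [-2.30488158 -0.86880088  3.90917754]
```

View pics/side3.png

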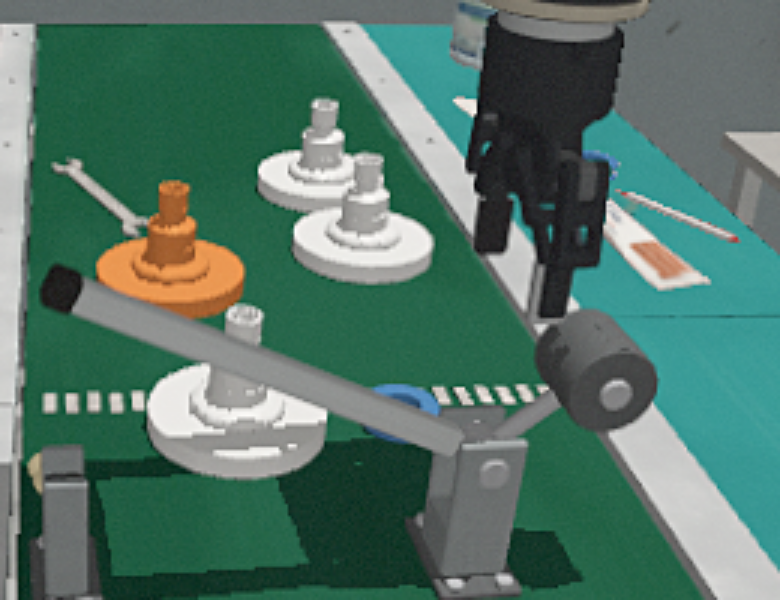

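Emit:
{"api": "step_arm", "payload": {"deltas": "0.003 0 -0.004 0;0.003 0 -0.004 0;0.003 0 -0.003 0;0.003 0 -0.003 0;0.003 0 -0.003 0;0.003 0 -0.003 0;0.0035 0 -0.0025 0;0.0035 0 -0.0025 0;0.004 0 -0.002 0;0.004 0 -0.002 0;0.004 0 -0.002 0"}}

```text
t: 7.1
tool_pos: [0.822, 0.0861, 0.0997]
eef_rot: [-4.1, 90.0, 178.9]
contact_force: [0.0, 0.1, 0.0]
finger_gap: 0.0856
```

```bash
python3 - <<'E'
from rel import *
o,R=Rm();print(o['t'],ing(o['tool_pos']),o['contact_force'])
im=read_camera("side");cv2.imwrite("pics/side4.png",cv2.resize(im[100:300,240:500],None,fx=3,fy=3))
E
```

```text
7.1 [184.6523355   67.13397867  99.6828511 ] [0.03385507 0.13928708 0.01087486]
```

View pics/side4.png

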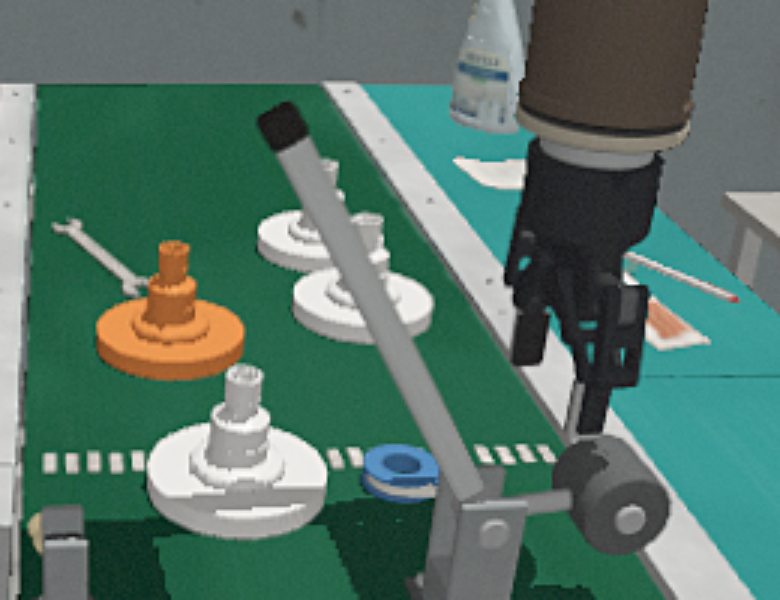

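Emit:
{"api": "step_arm", "payload": {"deltas": "-0.02 -0.01 0 0;-0.02 -0.02 0 0;-0.02 -0.02 0 0;-0.02 -0.02 0 0;-0.02 -0.02 0 0;-0.02 -0.02 0 0;0 0 0 0;0 0 0 0;0 0 0 0;0 0 0 0"}}

```text
t: 8.4
tool_pos: [0.8163, 0.1952, 0.2196]
eef_rot: [10.4, 89.9, -166.7]
contact_force: [-0.1, 0.9, 0.3]
finger_gap: 0.0856
```

```bash
python3 - <<'E'
from rel import *
o,R=Rm();print(o['t'],o['tool_pos'],ing(o['tool_pos']),o['contact_force'])
im=read_camera("side");cv2.imwrite("pics/side5.png",im)
im=read_camera("top");cv2.imwrite("pics/top5.png",im)
E
```

```text
8.4 [0.81626042 0.19518869 0.21963004] [184.52874585 176.37607593 219.6300379 ] [-0.14523397  0.90923499  0.28981837]
```

View pics/side5.png

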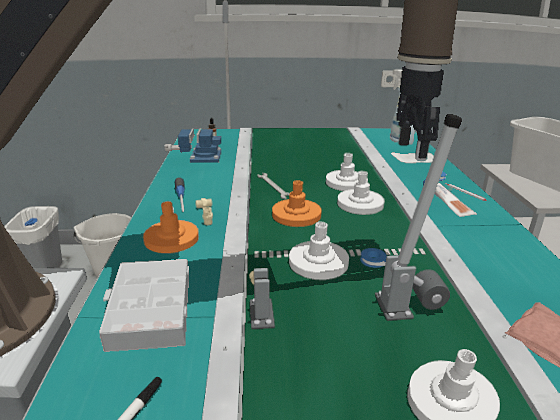

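View pics/top5.png

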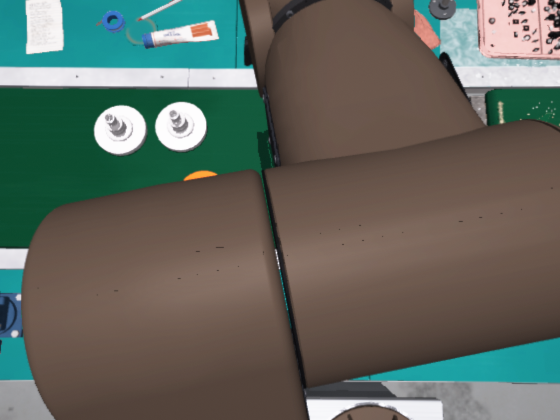

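```bash
python3 - <<'E'
from rel import *
o,R=Rm();print(np.round(o['q'],1),np.round(R,2))
im=cv2.imread("pics/side0.png");im2=cv2.imread("pics/top0.png")
a=np.linspace(0,2*np.pi,60)
for gx,gy,col in((7,156,(0,0,255)),):
  for z in(0,17):
    c=np.array([w((gx+62.5*np.cos(t),gy+62.5*np.sin(t),z)) for t in a])
    for n,i in(("side",im),("top",im2)):
        for u in proj(n,c): i[int(round(u[1])),int(round(u[0]))]=col
  for n,i in(("side",im),("top",im2)):
    u=proj(n,w((gx,gy,91)))[0]; i[int(round(u[1])),int(round(u[0]))]=col
cv2.imwrite("pics/ov.png",np.hstack([cv2.resize(im[210:290,280:360],None,fx=5,fy=5,interpolation=0),cv2.resize(im2[150:220,260:330],(400,400),interpolation=0)]))
E
```

```text
[11.4 44.6 61.  -0.  74.4 98.5] [[-0.    0.05 -1.  ]
 [-0.   -1.   -0.05]
 [-1.    0.    0.  ]]
```

View pics/ov.png

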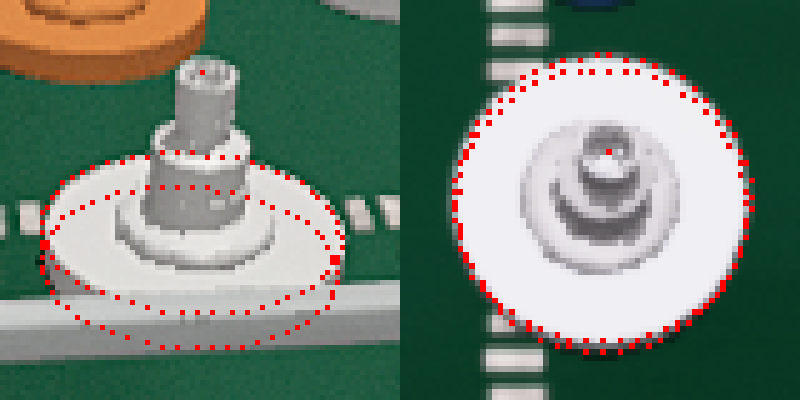

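Emit:
{"api": "step_arm", "payload": {"deltas": "0.008 -0.01 0.0295 0;0.008 -0.01 0.0295 0;0.008 -0.01 0.0295 0;0.008 -0.01 0.0295 0;0.008 -0.01 0.0295 0;0.008 -0.011 0.0295 0;0 0 0 -10;0 0 0 -10;0 0 0 -10;0 0 0 -10;0 0 0 -10", "claw": 0.3}}

```text
t: 9.88
tool_pos: [0.6366, 0.2474, 0.1723]
eef_rot: [-39.1, 90.0, -165.8]
contact_force: [-0.1, 0.4, 0.3]
finger_gap: 0.06
```

Emit:
{"api": "step_arm", "payload": {"deltas": "0 0 0 -10;0 0 0 -10;0 0 0 -10;0 0 0 -10;0.03 0 0 0;0.03 0 0 0;0.03 0 0 0;0.03 0 0 0;0 0 0 0;0 0 0 0"}}

```text
t: 11.12
tool_pos: [0.6371, 0.2477, 0.0533]
eef_rot: [106.7, 89.9, 19.7]
contact_force: [-0.0, -0.3, 1.1]
finger_gap: 0.0599
```

```bash
python3 - <<'E'
from rel import *
o,R=Rm();print(o['t'],o['tool_pos'],ing(o['tool_pos']),o['contact_force'],o['finger_gap'],np.round(R,3))
im=read_camera("side");cv2.imwrite("pics/side6.png",cv2.resize(im[140:300,230:450],None,fx=3.5,fy=3.5))
E
```

```text
11.125 [0.63713457 0.24771819 0.05332473] [  8.32595667 238.00397522  53.32473353] [-0.0168946  -0.33129276  1.06979167] 0.05985243997537409 [[ 0.001  0.999  0.052]
 [ 0.     0.052 -0.999]
 [-1.     0.001 -0.   ]]
```

View pics/side6.png

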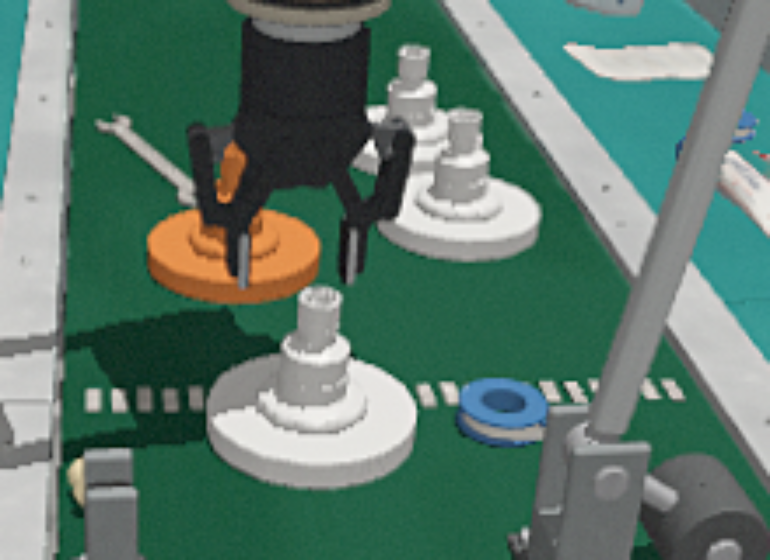

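```bash
python3 - <<'E'
from rel import *
for z in(50,55,60,65,70): print(z,[(proj("side",w((x,227,z)))[0]-[230,140])*3.5 for x in(-29,45)])
E
```

```text
50 [array([232.85546554, 300.9672894 ]), array([349.02890177, 296.48970003])]
55 [array([233.07601062, 293.92041859]), array([349.52305918, 289.48895743])]
60 [array([233.29726548, 286.83944431]), array([350.01863503, 282.45473099])]
65 [array([233.51922943, 279.72422632]), array([350.5156254 , 275.38688654])]
70 [array([233.74190169, 272.57462506]), array([351.01402615, 268.28529064])]
```

Emit:
{"api": "step_arm", "payload": {"deltas": "0.015 0 0 0;0.015 0 0 0;0.015 0 0 0;0.006 0 0 0;0 0 0.003 0;0 0 0.004 0;0 0 0.004 0;0 0 0.004 0;0 0 0.004 0;0 0 0.005 0;0 0 0.006 0;0 0 0.006 0"}}

```text
t: 12.68
tool_pos: [0.6385, 0.2114, 0.0014]
eef_rot: [115.1, 90.0, 28.0]
contact_force: [-1.0, 3.4, 2.3]
finger_gap: 0.06
```

```bash
python3 - <<'E'
from rel import *
o,R=Rm();print(o['t'],ing(o['tool_pos']),o['contact_force'],o['finger_gap'])
im=read_camera("side");cv2.imwrite("pics/side7.png",cv2.resize(im[140:300,230:450],None,fx=3.5,fy=3.5))
E
```

```text
12.675 [  7.87620573 201.6621472    1.42441677] [-0.97584679  3.42943451  2.25245014] 0.060035967173685215
```

View pics/side7.png

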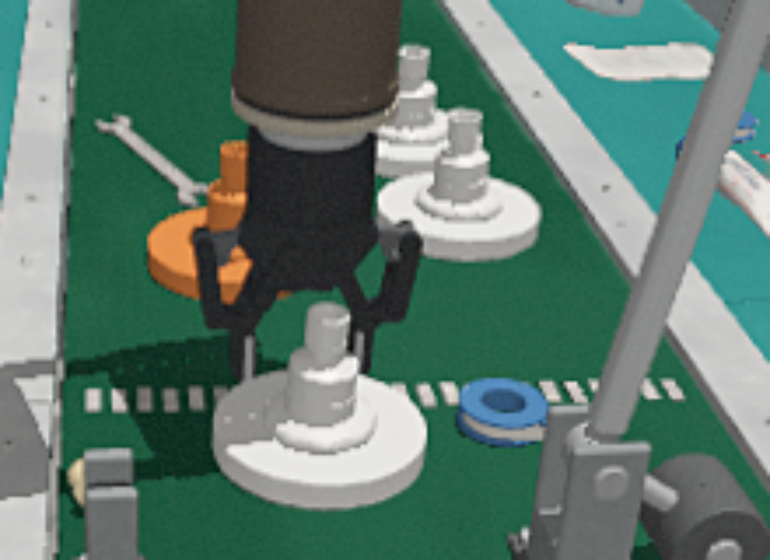

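Emit:
{"api": "step_arm", "payload": {"deltas": "0 0 0.007 0;0 0 0.008 0;0 0 0.008 0;0 0 0.008 0;0 0 0.008 0;0 0 0.008 0;0 0 0.008 0;0 0 0.008 0;0 0 0.008 0;0 0 0.008 0;0 0 0.008 0;0 0 0.008 0"}}

```text
t: 14.22
tool_pos: [0.6433, 0.1163, 0.0013]
eef_rot: [-84.9, 90.0, -171.9]
contact_force: [-0.2, 4.2, 2.9]
finger_gap: 0.0598
```

```bash
python3 - <<'E'
from rel import *
o,R=Rm();print(o['t'],ing(o['tool_pos']),o['contact_force'],o['finger_gap'])
im=read_camera("side");cv2.imwrite("pics/side8.png",cv2.resize(im[170:340,230:450],None,fx=3.5,fy=3.5))
E
```

```text
14.225 [  7.764794   106.41858956   1.30248508] [-0.21809453  4.2473987   2.87263234] 0.05978160496485604
```

View pics/side8.png

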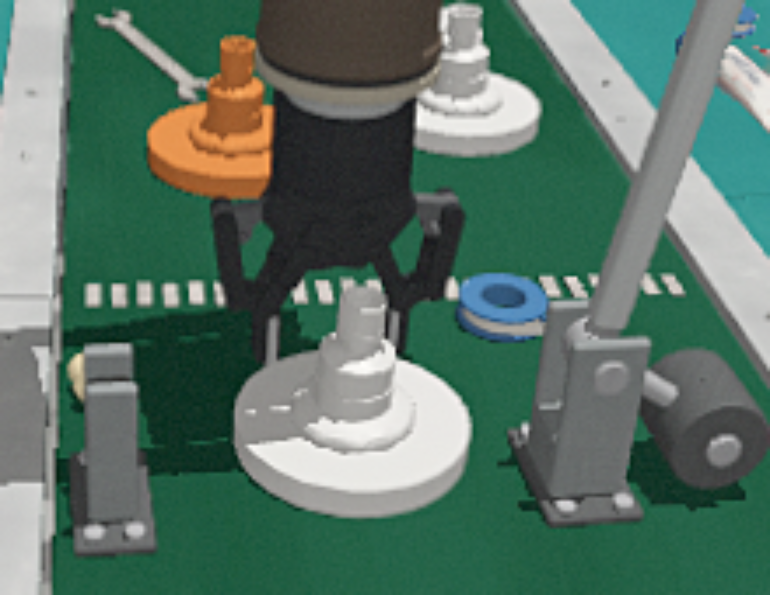

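Emit:
{"api": "step_arm", "payload": {"deltas": "0 0 0.008 0;0 0 0.008 0;0 0 0.008 0;0 0 0.008 0;0 0 0.008 0;0 0 0.008 0;0 0 0.008 0;0 0 0.008 0;0 0 0.008 0;0 0 0.008 0"}}

```text
t: 15.52
tool_pos: [0.6474, 0.0364, 0.0013]
eef_rot: [-95.5, 90.0, 177.5]
contact_force: [-0.3, 2.5, 1.0]
finger_gap: 0.0599
```

```bash
python3 - <<'E'
from rel import *
o,R=Rm();print(o['t'],ing(o['tool_pos']),o['contact_force'],o['finger_gap'])
im=read_camera("side");cv2.imwrite("pics/side9.png",cv2.resize(im[140:360,200:480],None,fx=2.8,fy=2.7))
E
```

```text
15.525 [ 7.78933532 26.42101539  1.2666963 ] [-0.26956669  2.50055787  0.97466096] 0.059890113997124836
```

View pics/side9.png

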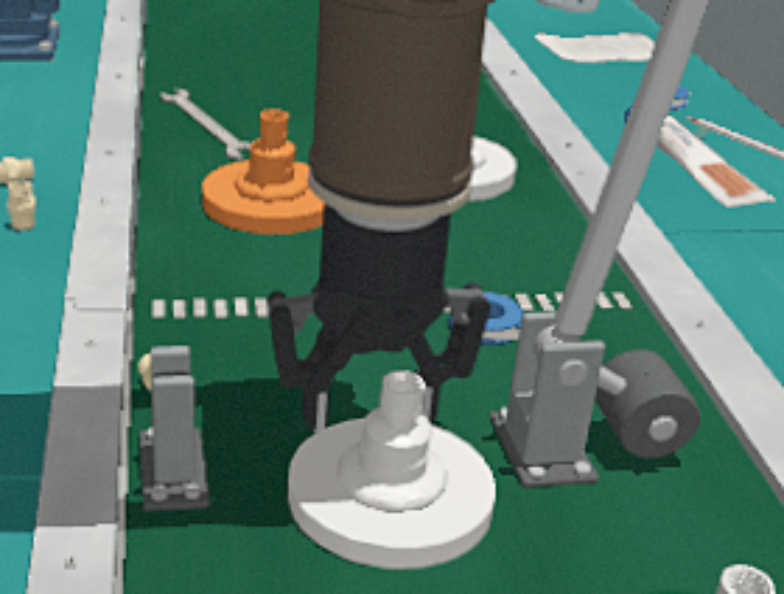

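Emit:
{"api": "step_arm", "payload": {"deltas": "0 0 0.008 0;0 0 0.008 0;0 0 0.008 0;0 0 0.008 0;0 0 0.008 0;0 0 0.008 0;0 0 0.008 0;0 0 0.008 0;0 0 0.008 0;0 0 0.006 0;0 0 0.004 0;0 0 0 0"}}

```text
t: 17.08
tool_pos: [0.6517, -0.0453, 0.0013]
eef_rot: [26.9, 90.0, -60.2]
contact_force: [1.0, 0.2, 0.3]
finger_gap: 0.06
```

```bash
python3 - <<'E'
from rel import *
o,R=Rm();print(o['t'],ing(o['tool_pos']),o['contact_force'],o['finger_gap'])
im=read_camera("side");cv2.imwrite("pics/side10.png",im)
E
```

```text
17.075 [  7.91304502 -55.39560414   1.29317512] [1.04711253 0.20014234 0.29405198] 0.059967528802219464
```

View pics/side10.png

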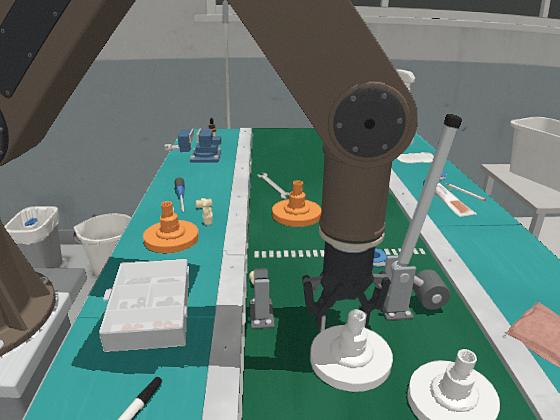

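Emit:
{"api": "step_arm", "payload": {"deltas": "0 0 -0.008 0;0 0 -0.012 0;0 0 -0.015 0;-0.02 0 -0.01 0;-0.03 0 0 0;-0.03 0 0 0;-0.03 0 0 0;-0.03 0 0 0;-0.03 0 0 0;-0.03 0 0 0;0 0 0 0;0 0 0 0"}}

```text
t: 18.62
tool_pos: [0.6491, 0.0004, 0.2018]
eef_rot: [85.8, 90.0, -1.2]
contact_force: [0.0, -0.1, -0.3]
finger_gap: 0.0598
```

```bash
python3 - <<'E'
from rel import *
o,R=Rm();print(o['t'],ing(o['tool_pos']),o['contact_force'])
im=read_camera("side")
a=np.linspace(0,2*np.pi,60)
for n in("side",):
  i=im.copy()
  for u in proj(n,np.array([w((8+62.5*np.cos(t),-121+62.5*np.sin(t),17)) for t in a])): cv2.circle(i,tuple(int(round(k)) for k in u),0,(0,0,255))
  for x in(-120,120): 
    for u in proj(n,np.array([w((xx,-38,0)) for xx in np.linspace(-140,140,60)])): cv2.circle(i,tuple(int(round(k)) for k in u),0,(255,0,255))
  cv2.imwrite("pics/side11.png",i)
E
```

```text
18.625 [  7.63819918  -9.58928819 201.84258332] [ 0.01030597 -0.06500096 -0.26549425]
```

View pics/side11.png

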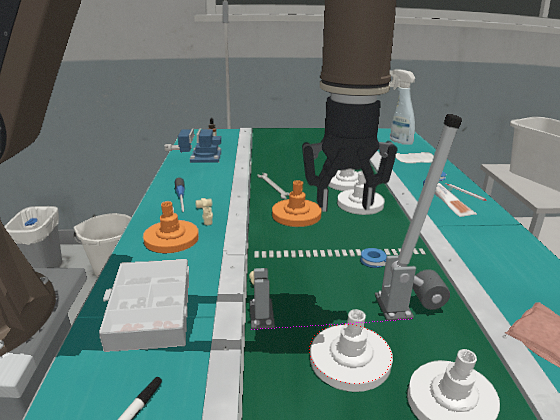

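```bash
python3 -c "
from cell import *
print(close_job())"
```

```text
the job is handed in; nothing more can be done
None
```

The barrier is up and staying up by itself, and the whole shower head is through the gate on the right-hand side. I handed the job in at about 18.7 s.

- **Barrier:** The tool could only point straight down, so it could not get under the barrier arm. Instead I pushed the counterweight back and down with one finger of the open gripper. The barrier passed its balance point and went on by itself to the stop. The highest contact force I read between moves was about 5 N.
- **Head:** I pushed it along the belt with the two fingertips, set 60 mm apart, against its rim, at about 64 mm/s and about 5 N or less. It stayed flat and was not gripped or lifted.
- **Last checks:** With the robot clear, the side picture agreed with the head at about (8, -121) mm in the gate frame. Its trailing edge is then at about y = -58 mm, roughly 20 mm beyond the foot plates. The contact force was about zero.
- **Other things:** The tape, the nipple and the look-alike heads seemed to be where they were, judged by eye. The last check used the side camera alone, where the nipple is mostly hidden behind the rest post. No check failed or disagreed.

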